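# Pin the sliding stop of the strap jig

## Robot

A 7-joint arm with a two-finger parallel gripper is mounted at the origin on the work surface. World frame = base frame: x ahead of the robot, y to its left, z up, the work surface at z = 0. Lengths are in m, angles in rad, forces in N, time in s.
With the tool pointing down it reaches from about 0.4 to 0.85 m from the base axis. Payload 4.5 kg.
Tool frame: the origin (TCP) lies midway between the tips of the shut fingers; the grasp point (between the pads) lies 19 mm behind it (r.tcp_to_grasp is the distance from the TCP to the grasp point, in m); z points along the fingers, y is the direction in which the jaws open and shut (so a half turn about z gives the same grasp; the last joint's range is limited). The gripper opens to 85 mm and grips with 20 to 120 N. Pads are 22 mm wide; open, the fingers measure 114 mm over their backs; the gripper's body (76 mm by 85 mm) begins 54 mm behind the grasp point. The pads swing forward as they close: fully open they stand 13 mm farther back than shut.
Start: joints at [0.034, 0.689, -0.195, 1.565, 0.157, 0.902, -0.215], TCP at [0.625, 0, 0.231] pointing down, gripper open.
Joint ranges: [-3.01, 3.01], [-0.46, 2.08], [-1.47, 1.51], [0.13, 2.56], [-1, 4.14], [0.04, 2.09], [-2.66, 2.66]. Speed limits (rad/s): [2.57, 2.57, 3.14, 3.14, 3.14, 3.14, 3.14].

## Interface

Orientations are given as a unit quaternion [x, y, z, w].
In Python, from rig import r gives the robot as it stands. The module is installed in compiled form; this text tells all that it offers.
- The arm moves only by the tool play_rows, never from a script. Its arguments are lists of equal length, an entry for each row: "xyz": the shift along the tool's x, y, z in mm, a list of three; "turn": the turn about the tool's z in rad. A call has 1 to 12 rows; each row is the pose to reach, as a shift and turn from the pose commanded when the call began, along the tool's axes at that moment; what a row does not reach only later rows make up. A row lasts 1/12 s, in which the tool goes at most 41.7 mm and 7.16 degrees, less where a joint would pass 70% of its speed; a pose out of reach is approached as far as the arm can. A call with a gripper value outside its range is refused whole. "jaw" is the finger opening in mm, from 0 to 85.4, set as the call begins (left out, the last holds). The fingers move at their own pace and stop on an object; "squeeze" is the grip in N (left out, the last holds). Time passes only in rows, so rows that repeat a pose let the fingers close. It gives the time, the measured TCP pose, the force and the opening at its end, in the units of the state.
- r.observe(): the state, without advancing time (a new reading comes with each control period).
- r.snapshot(name): name is "scene" or "side" or "wrist"; returns the picture (400x640x3 uint8, red, green, blue); there is no depth.
- r.calibration(name): a dict with "fx", "fy", "cx", "cy" (pixels), "position" and "rotation" of the camera in the world. Camera axes: x right, y up, looking along -z (the intrinsics and any distortion apply to the point x, -y, -z); pixel columns grow to the right and rows downward; lengths in m; the calibration is good to about 2 mm. A picture is of the moment at which its call begins: read the wrist's pose just before it. calibration takes no time and is no camera call; for the wrist camera it gives the pose at the moment of the call.
- r.close_job(): hands the job in, once; it reports no verdict.
The state is a dict: "t": time; "joints": joint angles; "joint_vel": joint speeds; "joint_efforts": joint torques, N m; "eef_pos": TCP position; "tool_rot": TCP orientation; "contact_force": force on the tool from outside, world axes, zero at the start; "moment": the same for the moment, N m; "grip_width": finger opening in m.
Only numpy, scipy, OpenCV 4.12 (cv2) and the standard library are available. Lean on these libraries where they do the work, as an engineer would, in place of code of your own. Each camera call takes 0.05 s, during which the arm holds its last target. There are 200 camera calls.

## Task

Take the steel locating pin out of its wooden rest, put its tip down through the hole in the sliding stop of the strap jig, and push the stop along with the pin, feeling gently for the hidden hole in the bar underneath until the tip drops in. Press the pin fully home so its head sits flush on the stop, let go of it, and leave the bottle, the jar and the hammer where they are. Do not force the pin while you feel for the hole: hard pushing, down or sideways, marks the bar.

Things in the scene. Friction and masses are not known exactly. Their poses are not given: they have to be found in the camera images.
- pin_head (a point): Centre of the head of the loose steel locating pin (0.15 kg): a cylinder 22 mm across, 48 mm tall, with three dark grooves, to be gripped here. The point lies 56 mm above the tip and 24 mm above the head's flat underside; z up along the pin. It starts upright in the wooden rest, head resting on the block.
- pin_tip (a point): The lower end of the pin, on its axis. The shaft below the head is 10 mm across and 32 mm long, its tip tapered to 7 mm over the last 2.5 mm.
- rest: Fixed pale wooden block, 80 x 80 mm and 45 mm high, with a 13 mm hole in the middle in which the pin stands, its shaft 32 mm deep. Origin: centre of the underside; z up.
- rail: Fixed strap jig: a dark steel rail 90 mm wide (x), 370 mm long (y), flat on the table. Origin: centre of its underside; z up; the stop is pushed along its +y. End blocks reach 44 mm high. Pushing the pin against the jig with more than 40 N, down or sideways, before it is home counts as forcing it.
- stop_hole (a point): Centre of the upper mouth of the round hole in the sliding stop, 42 mm above the table. The stop is an aluminium plate 12 mm thick, 70 wide, 130 long, lying on the rail; the hole goes through, 12 mm across with a 2 mm chamfer, 28 mm from its -y end. A fence 26 mm high stands at its +y end. Axes as the rail's. With the tip on the bar the head is 18 mm above the stop.
- stop (a joint): Position of the sliding stop along the rail's y in m: 0 and 0.08 at its end stops; the stop's hole is at rail y = value - 70 mm. Starts at 0 to 0.014; the hidden hole is reached between 0.028 and 0.070, so always towards +y. Slides with about 3 N of friction, stays where left. Pin fully home: tip 20 mm below the bar's top.
- bottle_mid (a point): Bystander: middle of a blue bottle with a black cap, 44 mm across, 120 mm high, standing beyond the jig.
- jar_mid (a point): Bystander: middle of an amber jar with a white cap, 60 mm across, 60 mm high, standing beyond the rest.
- mallet: Bystander: a hammer lying on the table beyond the jig. Origin on the underside, along its handle.
- rail_ref (a point): Point on the rail's centre line (rail x = y = 0), 30 mm above its underside, level with the flat top of the steel index bar in its channel; axes as the rail's. The bar has one round hole, 12 mm across, 22 mm deep, on that line at a y between -42 and 0 mm, different each time, hidden under the stop so it can only be felt.
There are look-alikes about, which are no part of the job. Of the things like the part that bears pin_head, leave any that is purple or turquoise; of the rest the larger one is meant.

How it is judged:
By the outcome, as a careful person would: the job done as asked, in the order asked, and still so for the second after the job is handed in, with the robot touching nothing.
It also fails if it takes over 64 s, if anything falls off the work surface, if the arm or the gripper's body presses on something with over 40 N, if the wrist force passes 120 N, or if a joint passes its speed limit or range.

## Working session

There is one attempt and no reset: what is moved stays moved. The work goes in short steps, Python scripts to look and compute and a tool call to move; the robot and the scene stay as the last step left them, time stands still between calls to the robot, and variables do not carry over. Pictures are saved under pics/ and viewed, about 8 in all and at most 12, crops included, and the job is handed in when it is done.

Besides the shell and the picture viewer there is one more tool, called after ">>>" by a JSON object that holds its "method" and its "body". play_rows: Moves the arm, as the interface text tells. Its arguments: {"type":"object","properties":{"xyz":{"type":"array","items":{"type":"array","items":{"type":"number"}}},"turn":{"type":"array","items":{"type":"number"}},"jaw":{"type":"number"},"squeeze":{"type":"number"}},"required":["xyz","turn"]}

```bash
mkdir -p pics; python3 - <<'E'
from rig import r
import cv2
for n in("scene","side"):
    cv2.imwrite(f"pics/{n}0.png",r.snapshot(n)[:,:,::-1]); c=r.calibration(n); print(n,c)
o=r.observe();print(o['t'],o['eef_pos'],o['tool_rot'],r.tcp_to_grasp)
E
```

```text
scene {'fx': 377.5549640541176, 'fy': 377.5549640541176, 'cx': 307.7292916489616, 'cy': 202.0293981257248, 'position': array([ 1.17669334, -0.02046148,  0.663893  ]), 'rotation': array([0.28856903, 0.25433239, 0.59385626, 0.70666661])}
side {'fx': 367.8038791218483, 'fy': 367.8038791218483, 'cx': 318.6957175967883, 'cy': 199.86926670929034, 'position': array([0.21500156, 0.70278125, 0.52037737]), 'rotation': array([-0.13997086,  0.48230956,  0.83424159, -0.2276546 ])}
0.1 [ 6.24417031e-01 -3.91022003e-05  2.30548619e-01] [ 7.07073074e-01  7.07139988e-01 -6.31311930e-04 -5.54133925e-04] 0.0187
```

View pics/scene0.png

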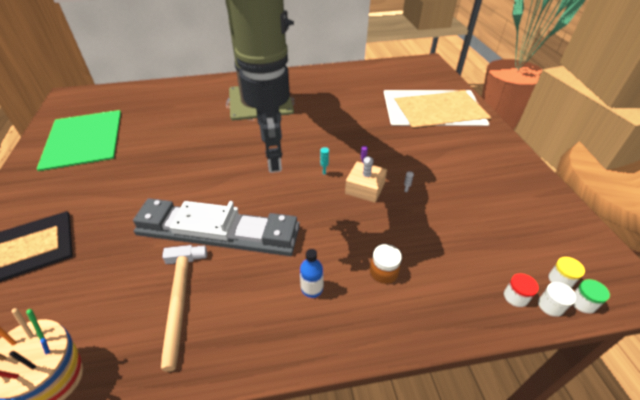

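View pics/side0.png

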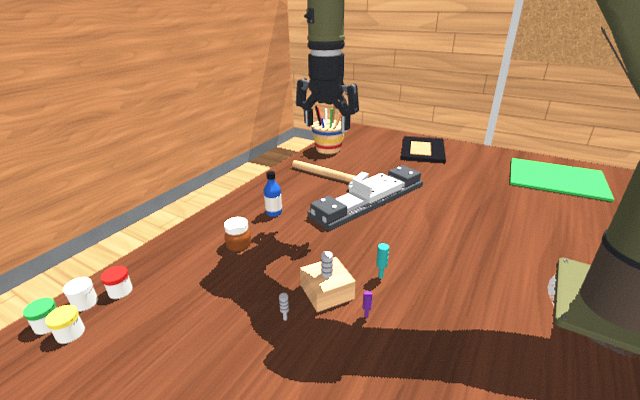

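Candidates (scene pixels): grey pin in the rest (367,166), smaller grey pin (408,180), turquoise (324,158) and purple (364,153). I choose the grey one in the rest and check it in a close crop.

```bash
cat > h.py <<'E'
import numpy as np, cv2
from rig import r
from scipy.spatial.transform import Rotation as R
def ray(n,px,c=None):
    c=c or r.calibration(n); d=np.array([(px[0]-c['cx'])/c['fx'],-(px[1]-c['cy'])/c['fy'],-1.])
    return np.array(c['position']),R.from_quat(c['rotation']).apply(d)
def onz(n,px,z,c=None):
    p,d=ray(n,px,c); return p+d*(z-p[2])/d[2]
def proj(n,X,c=None):
    c=c or r.calibration(n); q=R.from_quat(c['rotation']).inv().apply(np.array(X)-c['position'])
    return np.array([c['cx']+c['fx']*q[0]/-q[2], c['cy']-c['fy']*q[1]/-q[2]])
E
python3 - <<'E'
from h import *
a=cv2.imread("pics/scene0.png");b=cv2.imread("pics/side0.png")
k=dict(interpolation=cv2.INTER_CUBIC)
A=cv2.resize(a[140:260,125:305],(720,480),**k)[:,:720]
B=cv2.resize(a[140:205,310:425],(460,260),**k)
C=cv2.resize(b[240:325,270:385],(345,255),**k)
im=np.zeros((600,800,3),np.uint8)
A=cv2.resize(a[195:255,130:305],(700,240),**k); im[:240,:700]=A
im[245:505,:460]=B; im[245:500,455:800]=C
cv2.imwrite("pics/crop0.png",im)
for n,px,z in(("scene",(367,166),.069),("side",(326,264),.069),("scene",(368,160),.093),("side",(326,253),.093)):print(n,px,onz(n,px,z))
E
```

```text
scene (367, 166) [0.48556336 0.23352358 0.069     ]
side (326, 264) [0.48936051 0.23133443 0.069     ]
scene (368, 160) [0.49196154 0.23186748 0.093     ]
side (326, 253) [0.49066882 0.22887204 0.093     ]
```

View pics/crop0.png

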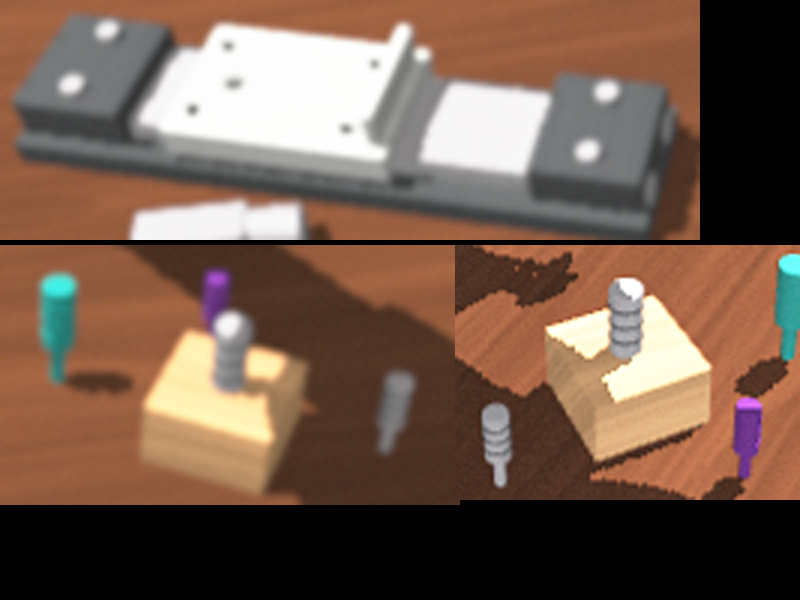

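The larger grey pin with grooves stands in the rest (crop 232,350). The stop's hole is at crop (233,83), which is scene (188,216), and the fence is at its right (+y) end.

```bash
python3 - <<'E'
from h import *
f=lambda u,v,z:onz("scene",(130+u/4,195+v/4),z)[:2]
h=f(233,83,.042);L=(f(107,30,.046)+f(70,85,.046))/2;Rr=(f(606,92,.046)+f(587,151,.046))/2
d=Rr-L;u=d/np.linalg.norm(d);print("hole",h,"L",L,"R",Rr,np.linalg.norm(d),"ang of +y deg",np.degrees(np.arctan2(u[1],u[0])))
c=(L+Rr)/2;n=np.array([u[1],-u[0]]);print("centre",c,"hole rel x,y",(h-c)@n,(h-c)@u, "stop",(h-c)@u+.07)
for p in((228,45),(193,110),(375,63),(347,128)):q=f(*p,.042)-c;print(q@n,q@u)
for p in((15,155),(645,232)):q=f(*p,.0)-c;print('base',q@n,q@u)
o=r.observe();M=R.from_quat(o['tool_rot']);print(M.as_matrix().round(3))
E
```

```text
hole [ 0.55073007 -0.20150621] L [ 0.51858951 -0.28375443] R [ 0.62033378 -0.00117507] 0.3003381239215454 ang of +y deg 70.19830447567541
centre [ 0.56946164 -0.14246475] hole rel x,y 0.002377231521783821 -0.06189600111272338 stop 0.008103998887276628
-0.025869929916325553 -0.07698379433660316
0.02562602977527756 -0.0758100406043095
-0.025936462720257132 0.012874872905755336
0.02423012166442868 0.014231900977677904
base 0.041887799853731304 -0.19067859908174045
base 0.035822378934644766 0.1826813000200279
[[-0.     1.    -0.002]
 [ 1.     0.    -0.   ]
 [-0.    -0.002 -1.   ]]
```

```bash
python3 - <<'E'
from h import *
for n,px in(("purple",(366,316.7)),("turq",(381.7,277.7)),("grey",(285,320))):
    q=onz("side",px,0)[:2]-[.489,.232];print(n,q,np.degrees(np.arctan2(q[1],q[0])))
print(r.calibration("wrist")['position'],R.from_quat(r.calibration("wrist")['rotation']).as_matrix().round(2))
E
```

```text
purple [-0.09556572  0.01968774] 168.35921141641003
turq [-0.07973281 -0.09251898] -130.7547447894757
grey [0.02815215 0.10085766] 74.404118150624
[0.62469921 0.07135804 0.37219037] [[ 1.   -0.    0.  ]
 [ 0.    0.96  0.28]
 [-0.   -0.28  0.96]]
```

>>> {"method": "play_rows", "body": {"xyz": [[20, -12, 0], [45, -26, 5], [70, -40, 10], [95, -55, 15], [120, -70, 20], [145, -85, 25], [170, -100, 30], [195, -115, 35], [215, -125, 38], [232, -135, 40], [232, -135, 40], [232, -135, 40]], "turn": [-0.12, -0.24, -0.36, -0.48, -0.6, -0.72, -0.84, -0.96, -1.08, -1.2, -1.225, -1.225], "jaw": 60}}

```text
t: 1.1
eef_pos: [0.4893, 0.2327, 0.191]
tool_rot: [0.171, 0.985, -0.0, -0.001]
contact_force: [0.2, -0.7, 0.1]
grip_width: 0.0601
```

```bash
python3 - <<'E'
from h import *
c=r.calibration("wrist");im=r.snapshot("wrist")[:,:,::-1].copy();cv2.imwrite("pics/w1.png",im)
o=r.observe();print(o['eef_pos'],R.from_quat(o['tool_rot']).as_matrix().round(4))
import json;json.dump({k:np.array(v).tolist() for k,v in c.items()},open("c1.json","w"))
print(proj("wrist",[.489,.232,.093],c),proj("wrist",[.489,.232,.045],c),proj("wrist",o['eef_pos'],c),proj("wrist",[o['eef_pos'][0],o['eef_pos'][1],.093],c))
E
```

```text
[0.49017848 0.23124591 0.19100131] [[-9.402e-01  3.408e-01 -4.000e-04]
 [ 3.408e-01  9.402e-01 -1.100e-03]
 [-0.000e+00 -1.100e-03 -1.000e+00]]
[316.97259786 199.0686149 ] [317.03954602 185.19133417] [316.11559991 255.20260693] [316.59891876 200.63128964]
```

View pics/w1.png

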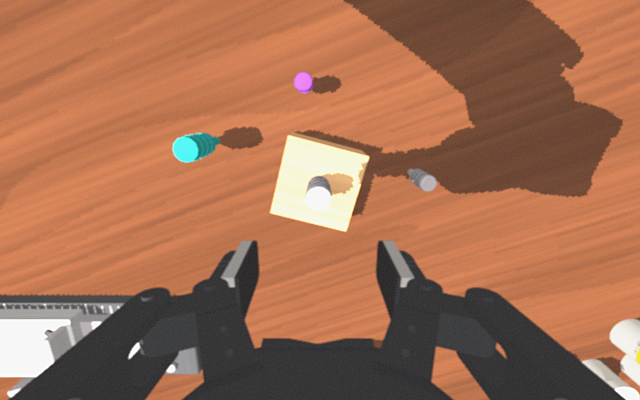

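```bash
python3 - <<'E'
from h import *
import json
c=json.load(open("c1.json"))
im=cv2.imread("pics/w1.png");s=im[180:215,300:340].min(2);m=(s>225).astype(np.uint8)
n,l,st,ce=cv2.connectedComponentsWithStats(m);i=1+np.argmax(st[1:,4]);print(st[i],ce[i]+[300,180])
p=ce[i]+[300,180];q=onz("wrist",p,.093,c)
o=r.observe();M=R.from_quat(o['tool_rot']);d=q-o['eef_pos'];print(q,"tool mm",M.inv().apply(d)*1e3, o['eef_pos'])
E
```

```text
[  4   7  27  25 521] [317.72168906 198.99040307]
[0.48914652 0.23261183 0.093     ] tool mm [ 1.43676143  1.04184631 98.00019143] [0.49017848 0.23124591 0.19100131]
```

The pin's head top is at wrist (318,199), where the other views put it. Descend and grip.

>>> {"method": "play_rows", "body": {"xyz": [[1, 0, 30], [1, 0, 60], [1, 0, 90], [1, 0, 110], [1, 0, 125], [1, 0, 137], [1, 0, 137], [1, 0, 137]], "turn": [0, 0, 0, 0, 0, 0, 0, 0]}}

```text
t: 1.82
eef_pos: [0.4897, 0.2308, 0.054]
tool_rot: [0.173, 0.985, -0.001, 0.0]
contact_force: [-0.3, 1.3, -0.4]
grip_width: 0.0597
```

>>> {"method": "play_rows", "body": {"xyz": [[0, 0, 0], [0, 0, 0], [0, 0, 0], [0, 0, 0], [0, 0, 0], [0, 0, 0]], "turn": [0, 0, 0, 0, 0, 0], "jaw": 10, "squeeze": 60}}

```text
t: 2.32
eef_pos: [0.4898, 0.2324, 0.0554]
tool_rot: [0.172, 0.985, 0.0, 0.001]
contact_force: [-0.7, -1.4, 5.8]
grip_width: 0.0206
```

>>> {"method": "play_rows", "body": {"xyz": [[0, 0, 0], [0, 0, -3], [0, 0, -8], [0, 0, -15], [0, 0, -25], [0, 0, -38], [0, 0, -55], [0, 0, -75], [0, 0, -95], [0, 0, -95]], "turn": [0, 0, 0, 0, 0, 0, 0, 0, 0, 0]}}

```text
t: 3.15
eef_pos: [0.4907, 0.2336, 0.1533]
tool_rot: [0.172, 0.985, 0.002, 0.002]
contact_force: [0.3, 0.3, -1.7]
grip_width: 0.0205
```

```bash
python3 - <<'E'
from h import *
import json
c={k:np.array(v).tolist() for k,v in r.calibration("wrist").items()};w=r.snapshot("wrist")[:,:,::-1]
s=r.snapshot("side")[:,:,::-1]; o=r.observe();json.dump(c,open("c2.json","w"));print(o['eef_pos'],o['grip_width'],o['contact_force'])
p=proj("side",o['eef_pos']);print(p);x,y=p.astype(int)
im=np.hstack([cv2.resize(w[180:340,220:420],(500,400)),cv2.resize(s[y-70:y+80,x-55:x+55],(293,400),interpolation=2)]);cv2.imwrite("pics/g.png",im)
E
```

```text
[0.48930492 0.23226055 0.15024676] 0.02064872946246261 [-0.01264024  0.14685173 -2.30851625]
[325.58088897 228.69662507]
```

View pics/g.png

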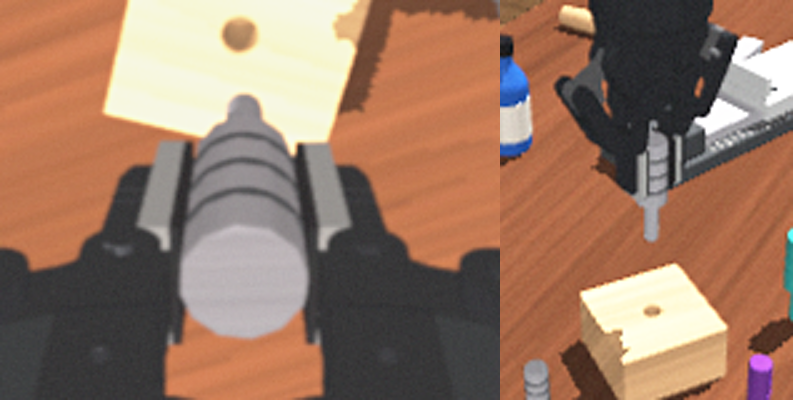

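>>> {"method": "play_rows", "body": {"xyz": [[-6, -12, 0], [-18, -35, 0], [-35, -66, 0], [-52, -99, 0], [-70, -132, 0], [-87, -164, 0], [-105, -197, 0], [-122, -230, 0], [-140, -263, 0], [-157, -294, 0], [-173, -325, 0], [-186, -350, 0]], "turn": [0, 0, 0, 0, 0, 0, 0, 0, 0, 0, 0, 0]}}

```text
t: 4.25
eef_pos: [0.5433, -0.1649, 0.1477]
tool_rot: [0.174, 0.985, -0.001, -0.002]
contact_force: [0.5, -1.0, -1.8]
grip_width: 0.0207
```

>>> {"method": "play_rows", "body": {"xyz": [[-10, -18, 0], [-16, -30, 0], [-20, -37, 0], [-20, -37, 0], [-20, -37, 0], [-20, -37, 0]], "turn": [0, 0, 0, 0, 0, 0]}}

```text
t: 4.75
eef_pos: [0.5513, -0.1998, 0.149]
tool_rot: [0.171, 0.985, 0.001, -0.001]
contact_force: [-0.2, 0.5, -2.2]
grip_width: 0.0204
```

```bash
python3 - <<'E'
from h import *
import json
c2=json.load(open("c2.json"));print("tip pred",proj("wrist",[.489,.2325,.108],c2),"headtop pred",proj("wrist",[.489,.2325,.188],c2))
c={k:np.array(v).tolist() for k,v in r.calibration("wrist").items()};w=r.snapshot("wrist")[:,:,::-1]
o=r.observe();json.dump(c,open("c3.json","w"));print(o['eef_pos'],R.from_quat(o['tool_rot']).as_matrix().round(3).tolist(),o['contact_force'],o['moment'])
cv2.imwrite("pics/w3f.png",w)
cv2.imwrite("pics/w3.png",cv2.resize(w[80:320,200:440],(600,600),interpolation=2))
print(proj("wrist",[.5507,-.2015,.042],c))
E
```

```text
tip pred [315.19710063 219.6528728 ] headtop pred [314.87360889 289.35785504]
[ 0.55152664 -0.19964104  0.14919275] [[-0.942, 0.336, -0.001], [0.336, 0.942, 0.001], [0.001, 0.001, -1.0]] [ 0.30991713 -0.78534132 -2.57762849] [0.01458308 0.01460238 0.02928181]
[315.6044891  196.14069717]
```

View pics/w3.png

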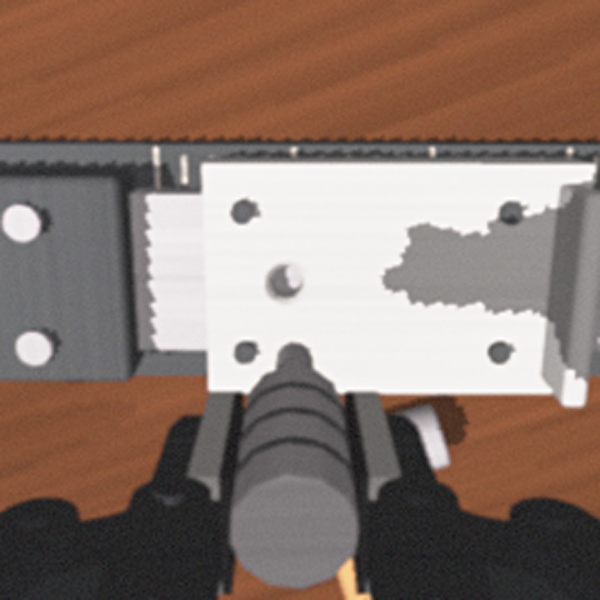

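```bash
python3 - <<'E'
from h import *
import json
c=json.load(open("c3.json"));Y=np.array([.336,.942]);X=np.array([-.942,.336])
t=np.array([.5513,-.1998])
print("axis at .042:",proj("wrist",[*t,.042],c),"tip",proj("wrist",[*t,.108],c))
q=onz("wrist",(313.6,192.8),.042,c);a=onz("wrist",(317.2,proj("wrist",[*t,.042],c)[1]),.042,c)
tp=onz("wrist",(317.4,219),.108,c)
for n,v in(("hole",q),("axis",a),("tip",tp)):print(n,v,(v[:2]-t)@X*1e3,(v[:2]-t)@Y*1e3)
f=lambda u,v,z:onz("wrist",(200+u/2.5,80+v/2.5),z,c)[:2]
A=[f(244,211,.042),f(246,352,.042),f(511,212,.042),f(500,352,.042)]
d=A[2]+A[3]-A[0]-A[1];print("ang",np.degrees(np.arctan2(d[1],d[0])), np.linalg.norm(d)/2,"tool y ang",np.degrees(np.arctan2(Y[1],Y[0])), (np.array(A)-t)@X)
E
```

```text
axis at .042: [317.69138993 196.13174671] tip [317.92289536 224.06608661]
hole [ 0.5473019  -0.20211267  0.042     ] 2.9891479863146775 -3.5218970497214
axis [ 0.55115694 -0.20019965  0.042     ] 0.00048164679007411655 -0.42453820241865464
tip [ 0.54787298 -0.19893705  0.108     ] 3.5182070828167458 -0.3385835493102618
ang 70.19655577121357 0.08973433612097495 tool y ang 70.36929772419157 [ 0.02768476 -0.02270083  0.02725013 -0.02280735]
```

>>> {"method": "play_rows", "body": {"xyz": [[1, -1, 10], [2, -2, 25], [2.5, -3, 40], [2.5, -3, 50], [2.5, -3, 57], [2.5, -3, 57], [2.5, -3, 57]], "turn": [0, 0, 0, 0, 0, 0, 0]}}

```text
t: 5.38
eef_pos: [0.5485, -0.2031, 0.0921]
tool_rot: [0.172, 0.985, 0.0, -0.0]
contact_force: [0.5, -0.6, -1.7]
grip_width: 0.0205
```

```bash
python3 - <<'E'
from h import *
import json
w=r.snapshot("wrist")[:,:,::-1];s=r.snapshot("scene")[:,:,::-1];o=r.observe();print(o['eef_pos'],o['contact_force'],o['moment'])
im=np.hstack([cv2.resize(w[150:270,260:380],(400,400),interpolation=2),cv2.resize(s[175:235,158:218],(400,400),interpolation=2)]);cv2.imwrite("pics/w4.png",im)
E
```

```text
[ 0.54907976 -0.20332487  0.09293864] [-0.91032407 -0.75216565 -1.85845686] [-0.01095368  0.00127519 -0.01457844]
```

View pics/w4.png

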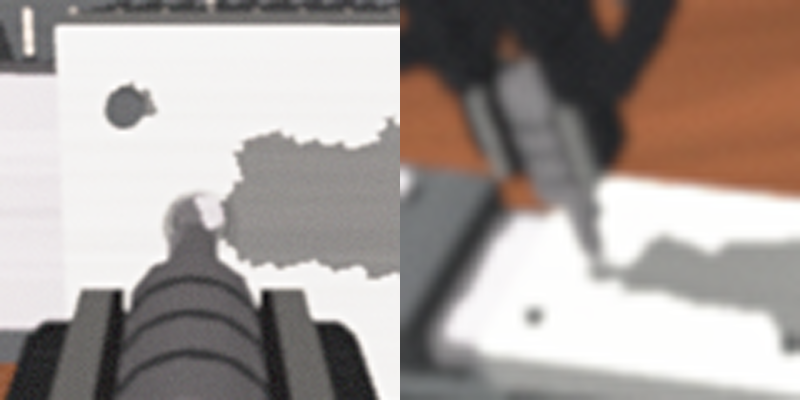

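```bash
python3 - <<'E'
from h import *
c=r.calibration("wrist");w=r.snapshot("wrist")[:,:,::-1];s=r.snapshot("scene")[:,:,::-1]
w2=cv2.LUT(w,(255*(np.arange(256)/255)**.6).astype(np.uint8))
im=np.hstack([cv2.resize(w2[195:240,297:342],(400,400),interpolation=2),cv2.resize(s[200:225,176:201],(400,400),interpolation=2)]);cv2.imwrite("pics/w5.png",im)
p=lambda X:((proj("wrist",X,c)-[297,195])*400/45).round(0)
t=np.array([.5485,-.2030]);Xd=np.array([-.94,.34])
for d in(-.003,0,.003):
  b=t+d*Xd;print(d,"hole axis .042",p([*b,.042]),"tip .051",p([*b,.051]),"tip far edge",p([*(b+.0035*Xd),.051]),"scene tip",(proj("scene",[*b,.051])-[176,200])*16)
print("scene hole .042 at t",(proj("scene",[*t,.042])-[176,200])*16)
E
```

```text
-0.003 hole axis .042 [188. 239.] tip .051 [188. 282.] tip far edge [188. 238.] scene tip [162.27494809 213.65308987]
0 hole axis .042 [188. 202.] tip .051 [188. 245.] tip far edge [188. 200.] scene tip [170.85569664 198.45945522]
0.003 hole axis .042 [188. 165.] tip .051 [188. 206.] tip far edge [188. 161.] scene tip [179.39455432 183.33999527]
scene hole .042 at t [186.18961301 242.13299146]
```

View pics/w5.png

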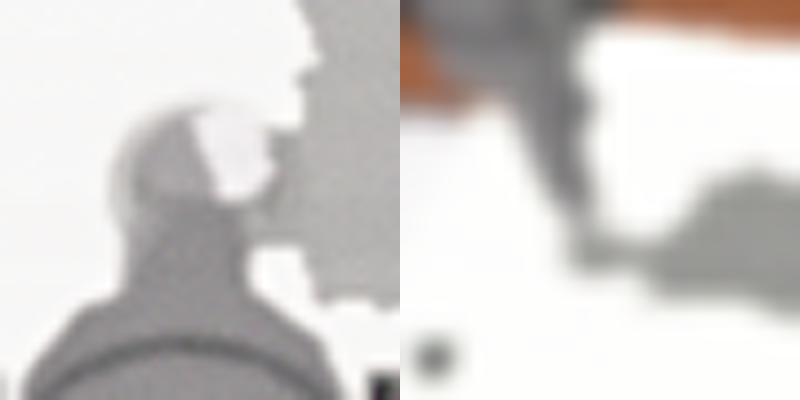

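The wrist crop shows the tip's far edge at (188,200) and the hole centre near (204,187). That is about 1 mm off in x and y. Correct it and go in gently.

>>> {"method": "play_rows", "body": {"xyz": [[1, 1.3, 2], [1, 1.3, 4], [1, 1.3, 6], [1, 1.3, 8], [1, 1.3, 10], [1, 1.3, 11], [1, 1.3, 12], [1, 1.3, 12]], "turn": [0, 0, 0, 0, 0, 0, 0, 0]}}

```text
t: 6.25
eef_pos: [0.5478, -0.202, 0.08]
tool_rot: [0.172, 0.985, 0.0, -0.0]
contact_force: [-0.1, 1.1, -2.1]
grip_width: 0.0208
```

>>> {"method": "play_rows", "body": {"xyz": [[0, 0, 1], [0, 0, 2], [0, 0, 3], [0, 0, 4], [0, 0, 4]], "turn": [0, 0, 0, 0, 0]}}

```text
t: 6.67
eef_pos: [0.5478, -0.2019, 0.0761]
tool_rot: [0.172, 0.985, 0.0, -0.0]
contact_force: [-0.9, 0.4, -1.9]
grip_width: 0.0208
```

>>> {"method": "play_rows", "body": {"xyz": [[0, 0, 1], [0, 0, 2], [0, 0, 3], [0, 0, 3.5], [0, 0, 4], [0, 0, 4]], "turn": [0, 0, 0, 0, 0, 0]}}

```text
t: 7.17
eef_pos: [0.5479, -0.2019, 0.0724]
tool_rot: [0.172, 0.985, -0.0, 0.0]
contact_force: [-0.1, 0.6, -0.9]
grip_width: 0.0207
```

>>> {"method": "play_rows", "body": {"xyz": [[0, 0, 0.5], [0, 0, 0.5], [0, 0, 1], [0, 0, 1]], "turn": [0, 0, 0, 0]}}

```text
t: 7.5
eef_pos: [0.5481, -0.202, 0.0722]
tool_rot: [0.172, 0.985, -0.0, 0.0]
contact_force: [-1.3, 0.4, 7.0]
grip_width: 0.0205
```

Bar contact at about 9 N, with the TCP at z ≈ 0.072. I slide through the part that cannot hold the hole first.

>>> {"method": "play_rows", "body": {"xyz": [[0, 1, 0], [0, 2.5, 0], [0, 4, 0], [0, 5.5, 0], [0, 7, 0], [0, 8.5, 0], [0, 10, 0], [0, 11.5, 0], [0, 13, 0], [0, 14, 0], [0, 14, 0]], "turn": [0, 0, 0, 0, 0, 0, 0, 0, 0, 0, 0]}}

```text
t: 8.42
eef_pos: [0.5512, -0.1939, 0.0722]
tool_rot: [0.174, 0.985, -0.004, -0.001]
contact_force: [-3.7, -7.2, 9.0]
grip_width: 0.0205
```

>>> {"method": "play_rows", "body": {"xyz": [[0, 0.6, 0], [0, 1.2, 0], [0, 1.8, 0], [0, 2.4, 0], [0, 3, 0], [0, 3, 0]], "turn": [0, 0, 0, 0, 0, 0]}}

```text
t: 8.92
eef_pos: [0.5521, -0.1914, 0.0722]
tool_rot: [0.174, 0.985, -0.004, -0.001]
contact_force: [-2.9, -7.0, 9.4]
grip_width: 0.0206
```

>>> {"method": "play_rows", "body": {"xyz": [[0, 0.7, 0], [0, 1.4, 0], [0, 2.1, 0], [0, 2.8, 0], [0, 3.5, 0], [0, 4.2, 0], [0, 5, 0], [0, 5, 0]], "turn": [0, 0, 0, 0, 0, 0, 0, 0]}}

```text
t: 9.58
eef_pos: [0.5541, -0.1862, 0.0721]
tool_rot: [0.174, 0.985, -0.004, -0.0]
contact_force: [-3.5, -6.5, 8.4]
grip_width: 0.0203
```

>>> {"method": "play_rows", "body": {"xyz": [[0, 0.7, 0], [0, 1.4, 0], [0, 2.1, 0], [0, 2.8, 0], [0, 3.5, 0], [0, 4.2, 0], [0, 5, 0], [0, 5, 0]], "turn": [0, 0, 0, 0, 0, 0, 0, 0]}}

```text
t: 10.25
eef_pos: [0.5565, -0.1784, 0.0711]
tool_rot: [0.172, 0.985, -0.001, -0.0]
contact_force: [-0.6, -5.6, 0.0]
grip_width: 0.0202
```

The tip has dropped: z fell to 0.0711 and Fz to 0. I ease down.

>>> {"method": "play_rows", "body": {"xyz": [[0, 0, 0.5], [0, 0, 1], [0, 0, 1.5], [0, 0, 2], [0, 0, 2]], "turn": [0, 0, 0, 0, 0]}}

```text
t: 10.67
eef_pos: [0.5567, -0.1786, 0.07]
tool_rot: [0.173, 0.985, -0.002, 0.0]
contact_force: [-2.0, -5.9, 7.3]
grip_width: 0.0208
```

>>> {"method": "play_rows", "body": {"xyz": [[0, 0.5, 0], [0, 1, 0], [0, 1.5, 0], [0, 2, 0], [0, 2, 0]], "turn": [0, 0, 0, 0, 0]}}

```text
t: 11.08
eef_pos: [0.5568, -0.1784, 0.07]
tool_rot: [0.173, 0.985, -0.003, -0.0]
contact_force: [-2.7, -8.0, 8.9]
grip_width: 0.0206
```

>>> {"method": "play_rows", "body": {"xyz": [[0, 0.5, 0], [0, 1, 0], [0, 1.5, 0], [0, 2, 0], [0, 2, 0]], "turn": [0, 0, 0, 0, 0]}}

```text
t: 11.5
eef_pos: [0.5569, -0.1781, 0.07]
tool_rot: [0.174, 0.985, -0.004, -0.001]
contact_force: [-3.5, -10.1, 8.1]
grip_width: 0.0208
```

>>> {"method": "play_rows", "body": {"xyz": [[0, -1, 0], [0, -2, 0], [0, -3, 0], [0, -4, 0], [0, -5, 0], [0, -5, 0]], "turn": [0, 0, 0, 0, 0, 0]}}

```text
t: 12.0
eef_pos: [0.5566, -0.1789, 0.0699]
tool_rot: [0.172, 0.985, -0.001, 0.0]
contact_force: [-1.7, -4.5, 5.5]
grip_width: 0.0208
```

>>> {"method": "play_rows", "body": {"xyz": [[0, -1, 0], [0, -2, 0], [0, -3, 0], [0, -3, 0]], "turn": [0, 0, 0, 0]}}

```text
t: 12.33
eef_pos: [0.5559, -0.1798, 0.069]
tool_rot: [0.172, 0.985, 0.001, 0.0]
contact_force: [-0.2, -2.5, -0.9]
grip_width: 0.0209
```

It was against the far rim. Backing off freed it, so I go on down.

>>> {"method": "play_rows", "body": {"xyz": [[0, 0, 0.7], [0, 0, 1.4], [0, 0, 2], [0, 0, 2]], "turn": [0, 0, 0, 0]}}

```text
t: 12.67
eef_pos: [0.5557, -0.1799, 0.067]
tool_rot: [0.172, 0.985, 0.0, -0.0]
contact_force: [1.0, -1.3, -2.4]
grip_width: 0.0207
```

>>> {"method": "play_rows", "body": {"xyz": [[0, 0, 1], [0, 0, 2], [0, 0, 3], [0, 0, 4], [0, 0, 4]], "turn": [0, 0, 0, 0, 0]}}

```text
t: 13.08
eef_pos: [0.5557, -0.18, 0.0631]
tool_rot: [0.172, 0.985, 0.0, -0.0]
contact_force: [-0.6, -1.1, -2.9]
grip_width: 0.0207
```

>>> {"method": "play_rows", "body": {"xyz": [[0, 0, 1], [0, 0, 2], [0, 0, 3], [0, 0, 3]], "turn": [0, 0, 0, 0]}}

```text
t: 13.42
eef_pos: [0.5556, -0.1801, 0.0601]
tool_rot: [0.172, 0.985, 0.0, -0.0]
contact_force: [0.6, -0.9, -1.7]
grip_width: 0.0209
```

>>> {"method": "play_rows", "body": {"xyz": [[0, 0, 1], [0, 0, 2], [0, 0, 3], [0, 0, 4], [0, 0, 5], [0, 0, 6], [0, 0, 6]], "turn": [0, 0, 0, 0, 0, 0, 0]}}

```text
t: 14.0
eef_pos: [0.5555, -0.1802, 0.0541]
tool_rot: [0.172, 0.985, 0.0, -0.0]
contact_force: [0.1, 0.1, -0.9]
grip_width: 0.0206
```

>>> {"method": "play_rows", "body": {"xyz": [[0, 0, 0.7], [0, 0, 1.4], [0, 0, 2], [0, 0, 2]], "turn": [0, 0, 0, 0]}}

```text
t: 14.33
eef_pos: [0.5556, -0.1803, 0.0524]
tool_rot: [0.172, 0.985, -0.0, 0.0]
contact_force: [-0.3, 0.3, 0.7]
grip_width: 0.0211
```

Contact is starting at the expected height of 0.052. I press home to about 15 N.

>>> {"method": "play_rows", "body": {"xyz": [[0, 0, 0.5], [0, 0, 1], [0, 0, 1.5], [0, 0, 1.5]], "turn": [0, 0, 0, 0]}}

```text
t: 14.67
eef_pos: [0.5557, -0.1803, 0.0523]
tool_rot: [0.172, 0.985, -0.0, 0.0]
contact_force: [-2.4, 1.9, 12.0]
grip_width: 0.0207
```

>>> {"method": "play_rows", "body": {"xyz": [[0, 0, -0.7], [0, 0, -1.3], [0, 0, -1.3]], "turn": [0, 0, 0]}}

```text
t: 14.92
eef_pos: [0.5557, -0.1803, 0.0524]
tool_rot: [0.172, 0.985, -0.0, 0.0]
contact_force: [-2.4, -0.0, 4.3]
grip_width: 0.0206
```

>>> {"method": "play_rows", "body": {"xyz": [[0, 0, 0], [0, 0, 0], [0, 0, 0], [0, 0, 0], [0, 0, 0], [0, 0, 0]], "turn": [0, 0, 0, 0, 0, 0], "jaw": 50}}

```text
t: 15.42
eef_pos: [0.5557, -0.1804, 0.052]
tool_rot: [0.172, 0.985, 0.0, 0.0]
contact_force: [0.2, -0.1, -0.7]
grip_width: 0.05
```

>>> {"method": "play_rows", "body": {"xyz": [[0, 0, -5], [0, 0, -15], [0, 0, -30], [0, 0, -50], [0, 0, -75], [0, 0, -100], [0, 0, -120], [0, 0, -130], [0, 0, -130], [0, 0, -130]], "turn": [0, 0, 0, 0, 0, 0, 0, 0, 0, 0]}}

```text
t: 16.25
eef_pos: [0.5555, -0.1805, 0.1823]
tool_rot: [0.172, 0.985, -0.0, 0.0]
contact_force: [0.6, 0.8, -0.8]
grip_width: 0.0498
```

```bash
python3 - <<'E'
from h import *
c=r.calibration("wrist");w=r.snapshot("wrist")[:,:,::-1];s=r.snapshot("scene")[:,:,::-1];o=r.observe();print(o['t'],o['eef_pos'],o['contact_force'])
P=[.5557,-.1803]
print("pin top home/on-bar, scene",proj("scene",[*P,.090]),proj("scene",[*P,.110]),"underside",proj("scene",[*P,.042]))
im=np.hstack([cv2.resize(w[100:300,220:420],(400,400)),cv2.resize(s[180:260,150:230],(400,400),interpolation=2)]);cv2.imwrite("pics/fin.png",im)
E
```

```text
16.35 [ 0.5546265  -0.1804269   0.18088959] [ 1.22691188 -0.59485907 -0.49877989]
pin top home/on-bar, scene [192.76336089 201.0381236 ] [190.60654204 194.3957342 ] underside [197.65054506 216.08926262]
```

View pics/fin.png

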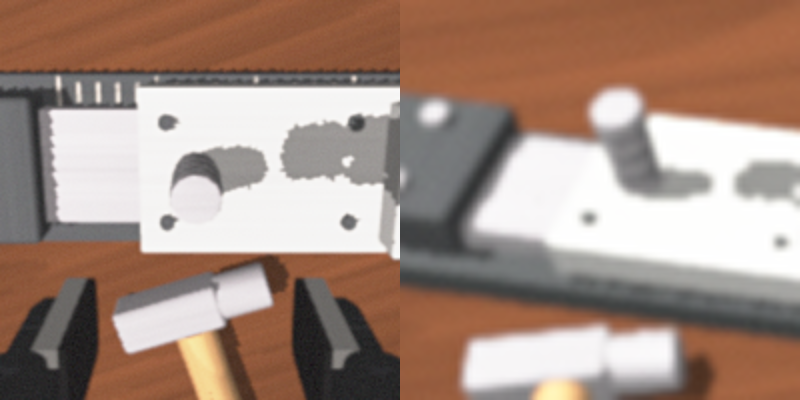

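The pin's top is at scene (193,201.5), which matches the home prediction of (193,201). The head is flush on the stop, the gripper is clear and the hammer has not moved.

```bash
python3 -c "
from rig import r
print(r.close_job())"
```

```text
the job is handed in; nothing more can be done
None
```

The pin is fully home in the hidden hole with its head flush on the stop. I let go of it, backed the gripper clear and handed the job in at about 16 s.

- **Pin choice:** I took the larger grey pin from the wooden rest and left the small grey, purple and turquoise ones alone.
- **Feeling for the hole:** I slid the stop along +y with about 10 N of downward contact. The tip dropped in after roughly 25 mm, with the stop at about 0.033.
- **Snag:** I first pushed slightly past and the tip sat against the hole's far rim, with about 11 N sideways. Backing off freed it. The highest reading was about 14 N in total, when I pressed the pin home, well under the 40 N limit. Forces were read only at the end of each move.
- **Final checks:** The tip ended 19.9 mm below the bar contact height, against 20 mm expected. The head's top in the scene picture was within about 1 pixel of the position predicted for home.
- **Disagreements:** The gripper read 20.6 mm on the 22 mm head, which made no difference to the hold. The hole positions from the scene and wrist pictures differed by about 3 mm, so I corrected from a closer look before going in.
- **Not checked by picture at the end:** The final crops showed only the hammer, in its place. The bottle and jar were outside them, but the arm did not go near either.

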